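# Hitch the draw hook and draw out the dosing pump

### The job

Push the draw hook's mouth sideways, square to the tray's travel, fully onto the hitch pin of the dosing pump's tray until its sprung latch flips shut behind the pin. Then draw the tray out towards the robot by the hook, gently, as far as its stop, and leave the hook lying level, latched on the pin. Do not touch tray or pump with the gripper, never force anything, and leave the other things on the bench where they are.

Things in the scene. Friction and masses are not known exactly. Their poses are not given: they have to be found in the camera images.
- hook: Draw hook, one loose dark steel piece of about 0.33 kg (mass varies), lying level on its foot on the bench. Origin: on its underside (bench level when it lies), below the middle of the grip tab. x points out of its mouth, y to its left, z up. Foot block x -30..36, y -20..20, z 0..14 mm; on it the hook plate, z 14..24 mm, 40 mm wide, which juts ahead of the foot and carries the jaws.
- hook_grip (a point): Where to pinch: middle of the hook's upright grip tab, above the hook's origin, 54 mm above its underside. The tab is 40 mm long (hook x -20..20), 12 mm thick (y -6..6), z 24..70 mm: pinch it across y from above.
- hook_seat (a point): Where the pin's axis lies when fully home in the hook: 55 mm ahead of the hook's origin along its x, 19 mm above its underside (middle of the 10 mm plate). The slot between the jaws, open above and below, is 16 mm wide (y -8..8); its bottom is at x 49 mm, 6 mm behind this point.
- hook_mouth (a point): Middle of the hook's mouth, at its front end, 110 mm ahead of the hook's origin along its x, at mid plate. Straight jaws reach to x 97 mm, then flare to an opening about 30 mm wide here (about 50 mm over all).
- latch (a joint): Sprung latch of the hook, a steel gate 22 x 4 mm, pivoted on the left (+y) jaw at hook x 82.5, y 12 mm, leaning back across the slot. rad: 0 shut; an entering pin swings it inwards to about 0.7 as it passes; it springs shut when the pin's axis is about 58 mm from the hook's origin (about 3 mm short of home). Pushing the pin past it takes about 4 to 8 N, depending on friction.
- slide_base: Fixed aluminium rails of the dosing pump's slide. Origin on the bench below the hitch pin as it would stand with the tray fully in and the drawbar in the middle; the pin starts up to 18 mm to either side. x points along the slide, away from the robot, into it; y left, z up. Rails y -90..90, x 85..265 mm, 24 mm high. As a solid it counts with tray, pump and drawbar.
- tray_front (a point): Middle of the front edge of the white tray, on its top, 16 mm above the bench, 75 mm behind the hitch pin. The tray is 150 mm wide, 175 mm long, and carries the pump, a black box 120 mm wide, 110 mm long, up to 96 mm above the bench with its dial; its front face is 55 mm behind this point (pump head 12 mm proud). The cross-guide on this edge is 23 mm high and reaches 15 mm in front of it.
- hitch_pin (a point): On the axis of the upright steel hitch pin, 20 mm above the bench. Pin 12 mm in diameter, from the drawbar's top (12 mm up) to its round head: 22 mm in diameter, underside 30, top 36 mm up. So the hook's plate must come in level between drawbar and head; it clears both as the hook lies on the bench, or up to 4 mm higher.
- drawbar_end (a point): Middle of the drawbar's front end, on its top, 9 mm in front of the pin. The drawbar is flat dark steel, 24 mm wide, and floats sideways: pushed with more than about 2 N it slides until it meets one of two stop lugs on the tray's cross-guide, 30 mm of play in all; where in it it stands, and where the guide is clamped, differ. Only against a lug does it hold while the latch is pushed open.
- tray (a joint): Travel of the tray, m: 0 fully in, 0.100 at its front stop; it starts up to 0.02 out. It grows as the tray is drawn towards the robot (along -x of slide_base). It slides with about 3 N friction and stays where it is left.
- tablet_jar: White jar, 68 mm in diameter, 75 mm high; bystander. Origin: centre of its underside.
- reagent0: Small white bottle with red cap, 40 mm in diameter, 70 mm high; bystander.
- reagent1: Another like it; bystander.
- jug: Clear measuring jug, 100 mm in diameter, 130 mm high; bystander. Origin: centre of its underside.
- union_nut: Grey plastic union nut (ring), 66 mm in diameter, 32 mm high, lying flat; bystander.
- driver: Screwdriver, 190 mm long, lying on the bench; bystander.
- valve_handle: Blue plastic valve handle, 75 mm long, 22 mm high, lying on the bench; bystander.
Things that resemble listed ones, but are neither listed nor needed, are in the scene too. Several things have the shape of the hook; the one meant has the colours described above.

How it is judged:
On the way, in this order (a step that is already met when the one before it is completed fails the run):
1. the pin, in the hook's mouth, has pushed the latch aside (value of joint latch above 0.35 rad and x of hitch_pin in the frame of hook between 0.058 and 0.1 m and y of hitch_pin in the frame of hook between -0.007 and 0.007 m and z of hitch_pin in the frame of hook between 0.01 and 0.03 m and angle between the x axis of hook and the y axis of slide_base, either way round below 0.5 rad and value of joint tray below 0.06 m).
2. the pin is home in the slot and the latch has flipped shut behind it, before the tray is drawn out (x of hitch_pin in the frame of hook between 0.048 and 0.063 m and y of hitch_pin in the frame of hook between -0.007 and 0.007 m and z of hitch_pin in the frame of hook between 0.01 and 0.03 m and angle between the x axis of hook and the y axis of slide_base, either way round below 0.5 rad and value of joint latch below 0.12 rad and value of joint tray below 0.06 m), for 0.2 s.
3. the tray is drawn out to its stop with the hook latched (x of hitch_pin in the frame of hook between 0.048 and 0.063 m and y of hitch_pin in the frame of hook between -0.007 and 0.007 m and z of hitch_pin in the frame of hook between 0.01 and 0.03 m and angle between the x axis of hook and the y axis of slide_base, either way round below 0.5 rad and value of joint latch below 0.12 rad and value of joint tray above 0.088 m), for 0.1 s.
At the end, for the whole second after the job is handed in: Tray out to its stop (above 88 mm); pin axis in the slot behind the shut latch (48 to 63 mm ahead of the hook's origin, within 7 mm of mid slot, latch below 0.12 rad); hook across the slide (within 0.5 rad), level on the bench (tilt below 0.1 rad, under 5 mm up), let go, at rest (all of step 3 and angle between hook's own z axis and vertical below 0.1 rad and height (world z) of hook below 0.005 m and linear speed of hook below 0.01 m/s and velocity of joint tray between -0.01 and 0.01 m/s); the robot touches nothing.
It fails at once if hook and tray (with drawbar and pin) pressed on each other with more than 22 N (contact force between hook and slide_base above 22 N).
It fails at once if the robot touches the tray, pump, drawbar or rails (contact force between any of the fingers, the arm and slide_base above 1 N).
It fails at once if a bystander is shifted by more than 25 mm (distance of any of tablet_jar, reagent0, reagent1, jug, union_nut, driver, valve_handle from where it was at the start of the episode above 0.025 m).
It also fails if it takes over 72 s, if anything falls off the work surface, if the arm or the gripper's body presses on something with over 40 N, if the wrist force passes 120 N, or if a joint passes its speed limit or range.

### The arm

A 7-joint arm with a two-finger parallel gripper is mounted at the origin on the work surface. World frame = base frame: x ahead of the robot, y to its left, z up, the work surface at z = 0. Lengths are in m, angles in rad, forces in N, time in s.
With the tool pointing down it reaches from about 0.425 to 0.875 m from the base axis. Payload 4.7 kg.
Tool frame: the origin (TCP) lies at the very end of the fingers, on their centre line; the grasp point (between the pads) lies 19 mm behind it (bot.hold_point_z is the distance from the TCP to the grasp point, in m); z points along the fingers, y is the line along which they close (so a half turn about z gives the same grasp; the last joint's range is limited). The gripper opens to 85 mm and grips with 20 to 120 N. Pads are 22 mm wide; open, the fingers measure 114 mm over their backs; the gripper's body (76 mm by 85 mm) begins 54 mm behind the grasp point. The pads swing forward as they close: fully open they stand 13 mm farther back than shut.
Start: joints at [-1.101, 0.321, -0.07, 1.45, 0.023, 1.371, -0.057], TCP at [0.286, 0.584, 0.231] pointing down, gripper open.
Joint ranges: [-2.86, 2.86], [-0.3, 2.09], [-1.38, 1.24], [0.06, 2.45], [-1.56, 4.7], [0.09, 2.05], [-2.69, 2.69]. Speed limits (rad/s): [2.57, 2.57, 3.14, 3.14, 3.14, 3.14, 3.14].

### API

Orientations are given as a 3x3 rotation matrix whose columns are the frame's x, y, z axes.
In Python, from workcell import bot, cams gives the robot as it stands.
- The arm moves only by the tool carry_out, never from a script. Its argument "rows" is a list that holds one entry, the list of rows, each a list of 7 numbers: the shift along the world's x, y, z in units of 40 mm (1.0 is 40 mm), then the turn, a rotation vector about the world's x, y, z in units of 5 degrees (1.0 is 5 degrees), then the closure, from -1 (fully open) to 1 (shut). A call has exactly 5 rows; each row is the pose to reach, as a shift and turn from the pose commanded when the call began; what a row does not reach only later rows make up. A row lasts 1/12 s, in which the tool goes at most 41.7 mm and 7.16 degrees, less where a joint would pass 70% of its speed; a pose out of reach is approached as far as the arm can. A call with a gripper value outside its range is refused whole. The fingers move at their own pace and stop on an object; "grip_force" is the grip in N (left out, the last holds). Time passes only in rows, so rows that repeat a pose let the fingers close, or fill a call up. It gives the time, the measured TCP pose, the force, the opening and the grip force at its end, in the units of the state.
- bot.read_state(): the state, without advancing time (a new reading comes with each control period).
- cams.snapshot(name): name is "side" or "top" or "wrist"; returns (picture, depth): 420x560x3 uint8, red, green, blue; 420x560 float32, m along the optical axis (not along the pixel's ray), 0 where there is no reading.
- cams.calibration(name): a dict with "fx", "fy", "cx", "cy" (pixels), "view" (4x4, takes a point from world to camera coordinates). Camera axes: x right, y down, z forward; pixel columns grow to the right and rows downward; lengths in m; the calibration is good to about 2 mm. The wrist camera is an equidistant fisheye: a pixel r from the principal point sees the ray r / f radians off the axis. A picture is of the moment at which its call begins: read the wrist's pose just before it. calibration takes no time and is no camera call; for the wrist camera it gives the pose at the moment of the call.
- bot.job_done(): hands the job in; it is judged then, once.
The state is a dict: "time_s": time; "joint_pos": joint angles; "qd": joint speeds; "effort": joint torques, N m; "eef_pos": TCP position; "orientation": TCP orientation; "force": force on the tool from outside, world axes, zero at the start; "torque": the same for the moment, N m; "grip_width": finger opening in m; "finger_force": force on a finger pad.
Only numpy, scipy, OpenCV 4.12 (cv2) and the standard library are available. Lean on these libraries where they do the work, as an engineer would, in place of code of your own. Each camera call takes 0.05 s, during which the arm holds its last target. There are 200 camera calls.

## Working session

There is one attempt and no reset: what is moved stays moved. The work goes in short steps, Python scripts to look and compute and a tool call to move; the robot and the scene stay as the last step left them, time stands still between calls to the robot, and variables do not carry over. Pictures are saved under pics/ and viewed, at most 10 in all, crops included, and the job is handed in when it is done.

Besides the shell and the picture viewer there is one more tool, called after "Call:" as a command line: name --argument value ..., lists and objects as JSON in quotes. carry_out: Moves the arm, as the interface text tells. Its arguments: {"type":"object","properties":{"rows":{"type":"array","items":{"type":"array","items":{"type":"array","items":{"type":"number"}}}},"grip_force":{"type":"number"}},"required":["rows"]}

```bash
ls; mkdir -p pics; python3 - <<'E'
from workcell import bot,cams
import cv2,numpy as np
for n in("top","side"):
    p,d=cams.snapshot(n); cv2.imwrite(f"pics/{n}0.png",p[...,::-1]); np.savez(f"{n}0.npz",p=p,d=d)
    c=cams.calibration(n); print(n,{k:np.round(v,3).tolist() for k,v in c.items()})
s=bot.read_state(); print(s["time_s"],s["eef_pos"],s["orientation"],s["grip_width"])
E
```

```text
pics
top {'fx': 438.726, 'fy': 438.726, 'cx': 281.882, 'cy': 208.128, 'view': [[-0.072, -0.997, -0.005, 0.045], [-0.975, 0.071, -0.211, 0.521], [0.21, -0.011, -0.978, 1.14], [0.0, 0.0, 0.0, 1.0]]}
side {'fx': 475.175, 'fy': 475.175, 'cx': 271.734, 'cy': 211.983, 'view': [[0.748, -0.664, 0.011, -0.394], [-0.345, -0.403, -0.848, 0.248], [0.567, 0.63, -0.53, 0.914], [0.0, 0.0, 0.0, 1.0]]}
0.1 [0.28593793 0.58317973 0.23032495] [[-8.97935366e-01  4.40126826e-01 -6.74741331e-04]
 [ 4.40127331e-01  8.97933927e-01 -1.61082733e-03]
 [-1.03095186e-04 -1.74339093e-03 -9.99998475e-01]] 0.0853447658733707
```

View pics/top0.png

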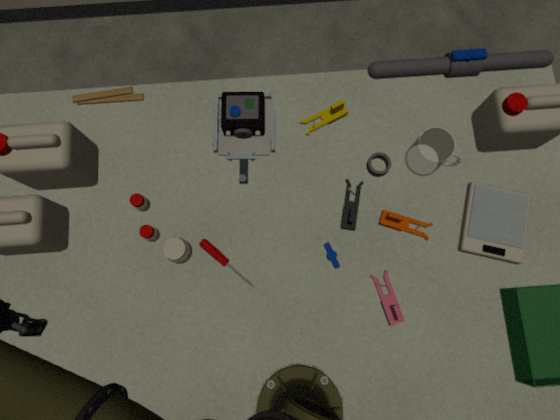

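View pics/side0.png

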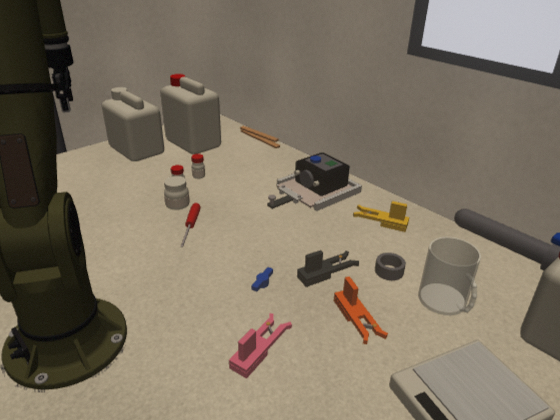

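The top view has four hook-shaped things: yellow (325,117), dark grey (351,205), orange (406,224) and pink (388,298). Only the one at (351,205) is dark steel. The tray with the pump is at (244,125) and the pin is at about (243,178). I'll confirm this in a crop.

```bash
python3 - <<'E'
import cv2,numpy as np
p=np.load("top0.npz")["p"][...,::-1]
a=cv2.resize(p[165:245,315:385],None,fx=6,fy=6,interpolation=cv2.INTER_CUBIC)
b=cv2.resize(p[120:200,210:270],None,fx=6,fy=6,interpolation=cv2.INTER_CUBIC)
o=np.hstack([a,b]); o=cv2.convertScaleAbs(o,alpha=1.8); cv2.imwrite("pics/crop0.png",o); print(o.shape)
E
```

```text
(480, 780, 3)
```

View pics/crop0.png

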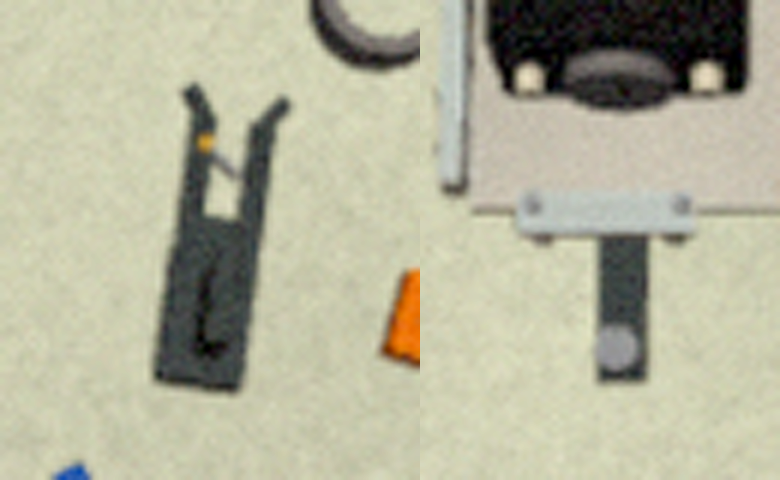

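The crop confirms it: a dark steel hook with tab, slot and latch pivot at about (349,189), its mouth pointing up in the image. The pin head is at (242.8,178). The lugs are at about x 230 and 251 px, with the drawbar between them at 244. Next I measure these.

```bash
cat > h.py <<'E'
import numpy as np,cv2
from workcell import bot,cams
def ray(c,u,v):
    V=np.array(c["view"]);R=V[:3,:3];t=V[:3,3]
    return -R.T@t, R.T@np.array([(u-c["cx"])/c["fx"],(v-c["cy"])/c["fy"],1.])
def onz(c,u,v,z):
    o,d=ray(c,u,v);return o+d*(z-o[2])/d[2]
def cloud(c,d):
    v,u=np.mgrid[:d.shape[0],:d.shape[1]];V=np.array(c["view"])
    P=np.stack([(u-c["cx"])/c["fx"]*d,(v-c["cy"])/c["fy"]*d,d],-1)-V[:3,3]
    return P@V[:3,:3]
E
python3 - <<'E'
from h import *
c=cams.calibration("top");f=np.load("top0.npz");p=f["p"];d=f["d"];W=cloud(c,d)
np.set_printoptions(precision=4,suppress=True)
print("cam",ray(c,0,0)[0])
def box(u0,u1,v0,v1): 
    m=np.zeros(d.shape,bool);m[v0:v1,u0:u1]=1;return m
H=box(330,368,172,236)
hsv=cv2.cvtColor(p,cv2.COLOR_RGB2HSV); dark=(p.max(-1)<75)
m=H&dark; print("dark n",m.sum(), "tab z", np.percentile(W[m][:,2],[5,50,90,99]))
t=H&(W[...,2]>.055); print("tab",t.sum(),W[t].mean(0),cv2.minAreaRect((W[t][:,:2]*1000).astype(np.float32)))
pl=np.array([onz(c,u,v,.024) for v,u in zip(*np.nonzero(m))])
print("plate rect",cv2.minAreaRect((pl[:,:2]*1000).astype(np.float32)))
for n,q in dict(rl=(340.8,228.2),rr=(355,229.6),slotL=(315+205/6,165+215/6),slotR=(315+240/6,165+218/6),tipL=(315+190/6,165+90/6),tipR=(315+285/6,165+100/6)).items(): print(n,onz(c,*q,.024))
print("pin",onz(c,242.8,178,.036))
for n,q in dict(dl=(210+(600-420)/6,120+240/6),dr=(210+(648-420)/6,120+240/6),fl=(210+(598-420)/6,120+380/6),fr=(210+(646-420)/6,120+380/6)).items(): print(n,onz(c,*q,.012))
for n,q in dict(lugL=(230,159),lugR=(251.3,159),gl=(210+98/6,120+192/6),gr=(210+275/6,120+192/6),tfl=(210+50/6,120+210/6),tfr=(269,120+212/6)).items(): print(n,onz(c,*q,.02))
k=box(215,275,85,150)&(W[...,2]>.07)
print("pump",k.sum(),cv2.minAreaRect((W[k][:,:2]*1000).astype(np.float32)))
# pin depth
k=box(238,248,173,184);print("pinhead", W[k&(W[...,2]>.028)].mean(0), W[k][:,2].max())
for n,b,z in(("driver",(195,256,235,290),.01),("nut",(364,394,150,178),.03),("valve",(320,342,240,270),.02),("jar",(160,195,235,265),.07)):
    k=box(*b)&(W[...,2]>.006);print(n,W[k][:,:2].min(0),W[k][:,:2].max(0))
E
```

```text
cam [0.2713 0.0201 1.224 ]
dark n 593 tab z [0.019  0.0239 0.0673 0.073 ]
tab 89 [ 0.4657 -0.156   0.1852] ((383.1117248535156, -89.2277603149414), (25.62181282043457, 311.6976318359375), 50.342281341552734)
plate rect ((525.9437866210938, -187.25747680664062), (45.80535125732422, 144.35028076171875), 77.2817153930664)
rl [ 0.461  -0.1514  0.024 ]
rr [ 0.4542 -0.1902  0.024 ]
slotL [ 0.5367 -0.1826  0.024 ]
slotR [ 0.5341 -0.1988  0.024 ]
tipL [ 0.5976 -0.1819  0.024 ]
tipR [ 0.5894 -0.226   0.024 ]
pin [0.6215 0.1107 0.036 ]
dl [0.6832 0.1178 0.012 ]
dr [0.6815 0.0947 0.012 ]
fl [0.6134 0.1224 0.012 ]
fr [0.6117 0.0995 0.012 ]
lugL [0.6856 0.1457 0.02  ]
lugR [0.6811 0.0845 0.02  ]
gl [0.7076 0.1553 0.02  ]
gr [0.7013 0.0703 0.02  ]
tfl [0.7002 0.1787 0.02  ]
tfr [0.6884 0.033  0.02  ]
pump 1674 ((567.804443359375, 93.00605010986328), (597.0725708007812, 128.1263427734375), 1.7032718658447266)
pinhead [0.6217 0.113  0.0359] 0.03958167624590708
driver [0.2713 0.0201] [0.4595 0.2559]
nut [ 0.2713 -0.3171] [0.6701 0.0201]
valve [ 0.2713 -0.1371] [0.4239 0.0201]
jar [0.2713 0.0201] [0.4801 0.349 ]
```

Call:
carry_out --rows '[[[0.7, -0.7, 0, 0, 0, -1.4, -1], [1.4, -1.4, 0, 0, 0, -2.8, -1], [2.1, -2.1, 0, 0, 0, -4.2, -1], [2.8, -2.8, 0, 0, 0, -5.6, -1], [3.5, -3.5, 0, 0, 0, -7, -1]]]'

```text
time_s: 0.52
eef_pos: [0.427, 0.4419, 0.2309]
orientation: [[-0.478, 0.878, -0.0], [0.878, 0.478, -0.001], [-0.0, -0.001, -1.0]]
force: [0.2, 1.0, -0.4]
grip_width: 0.0852
finger_force: 0.0
```

Call:
carry_out --rows '[[[0.2, -0.96, 0, 0, 0, -1.4, -1], [0.4, -1.92, 0, 0, 0, -2.8, -1], [0.6, -2.88, 0, 0, 0, -4.2, -1], [0.8, -3.84, 0, 0, 0, -5.6, -1], [1, -4.8, 0, 0, 0, -7, -1]]]'

```text
time_s: 0.93
eef_pos: [0.466, 0.2495, 0.2309]
orientation: [[0.113, 0.994, -0.001], [0.994, -0.113, -0.0], [-0.0, -0.001, -1.0]]
force: [-0.7, -0.3, 0.4]
grip_width: 0.0853
finger_force: 0.0
```

Call:
carry_out --rows '[[[0.1, -0.98, 0, 0, 0, -1.4, -1], [0.2, -1.96, 0, 0, 0, -2.8, -1], [0.3, -2.94, 0, 0, 0, -4.2, -1], [0.4, -3.92, 0, 0, 0, -5.6, -1], [0.5, -4.9, 0, 0, 0, -7, -1]]]'

```text
time_s: 1.35
eef_pos: [0.4857, 0.0537, 0.2311]
orientation: [[0.662, 0.749, -0.0], [0.749, -0.662, 0.0], [0.0, -0.0, -1.0]]
force: [0.9, 0.1, -0.8]
grip_width: 0.0854
finger_force: 0.0
```

Call:
carry_out --rows '[[[0, -0.7, 0, 0, 0, -1.4, -1], [0, -1.4, 0, 0, 0, -2.8, -1], [0, -2.1, 0, 0, 0, -4.2, -1], [0, -2.8, 0, 0, 0, -5.6, -1], [0, -3.5, 0, 0, 0, -7, -1]]]'

```text
time_s: 1.77
eef_pos: [0.4856, -0.0857, 0.2311]
orientation: [[0.972, 0.234, -0.0], [0.234, -0.972, 0.0], [-0.0, -0.0, -1.0]]
force: [-0.5, -0.7, 0.1]
grip_width: 0.0858
finger_force: 0.0
```

```bash
python3 - <<'E'
from h import *
np.set_printoptions(precision=4,suppress=True)
c=cams.calibration("wrist");p,d=cams.snapshot("wrist");cv2.imwrite("pics/w1.png",cv2.convertScaleAbs(p[...,::-1],alpha=1.5));np.savez("w1.npz",p=p,d=d,V=c["view"])
print(c)
for n in("top","side"):
    f=np.load(n+"0.npz");p=f["p"];d=f["d"];c=cams.calibration(n);W=cloud(c,d);ok=(d>.3)
    u0,u1,v0,v1=dict(top=(330,368,172,236),side=(293,362,245,287))[n]
    b=np.zeros(d.shape,bool);b[v0:v1,u0:u1]=1
    t=b&ok&(W[...,2]>.05)&(W[...,2]<.08); print(n,t.sum(),np.median(W[t],0),cv2.minAreaRect((W[t][:,:2]*1000).astype(np.float32)))
    t=b&ok&(W[...,2]>.017)&(W[...,2]<.03);print("plate",t.sum(),cv2.minAreaRect((W[t][:,:2]*1000).astype(np.float32)))
E
```

```text
{'fx': 325.19226210127806, 'fy': 325.19226210127806, 'cx': 278.12442796118444, 'cy': 211.0164295871539, 'view': array([[ 0.2334, -0.9724, -0.0007, -0.1966],
       [-0.9375, -0.2252,  0.2655,  0.4008],
       [-0.2583, -0.0613, -0.9641,  0.4984],
       [ 0.    ,  0.    ,  0.    ,  1.    ]])}
top 83 [ 0.4872 -0.1755  0.0691] ((487.4898986816406, -176.4100799560547), (12.728979110717773, 39.411373138427734), 77.99275970458984)
plate 498 ((528.1784057617188, -184.18157958984375), (48.588626861572266, 141.7298126220703), 75.3279037475586)
side 291 [ 0.4809 -0.1848  0.0679] ((489.98809814453125, -239.3494415283203), (141.95281982421875, 41.06447982788086), 89.8433837890625)
plate 661 ((531.313720703125, -186.00567626953125), (51.0039176940918, 143.44227600097656), 74.35548400878906)
```

View pics/w1.png

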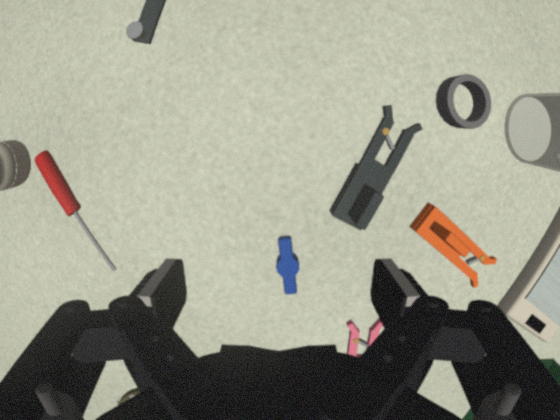

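The wrist view matches: dark hook at (370,170), latch at (388,133), orange one apart at (450,245). The hook's origin is at about (0.487,-0.177) with yaw about -14°.

Call:
carry_out --rows '[[[0.01, -0.6, 0, 0, 0, -1.4, -1], [0.02, -1.2, 0, 0, 0, -2.8, -1], [0.03, -1.8, -0.3, 0, 0, -4.2, -1], [0.04, -2.3, -0.8, 0, 0, -5.5, -1], [0.04, -2.3, -1.5, 0, 0, -5.5, -1]]]'

```text
time_s: 2.23
eef_pos: [0.4884, -0.1818, 0.1726]
orientation: [[0.969, -0.245, 0.005], [-0.245, -0.969, -0.003], [0.005, 0.002, -1.0]]
force: [0.5, -0.1, -0.2]
grip_width: 0.0849
finger_force: 0.0
```

Call:
carry_out --rows '[[[0, 0, -0.7, 0, 0, 0, -0.5], [0, 0, -1.4, 0, 0, 0, -0.3], [0, 0, -2.1, 0, 0, 0, -0.2], [0, 0, -2.1, 0, 0, 0, -0.2], [0, 0, -2.1, 0, 0, 0, -0.2]]]'

```text
time_s: 2.65
eef_pos: [0.4864, -0.176, 0.0864]
orientation: [[0.972, -0.235, -0.004], [-0.235, -0.972, -0.0], [-0.004, 0.001, -1.0]]
force: [-0.9, -0.0, 0.3]
grip_width: 0.0514
finger_force: 0.0
```

```bash
python3 - <<'E'
from h import *
p,d=cams.snapshot("wrist")
cv2.imwrite("pics/w2.png",cv2.convertScaleAbs(p[...,::-1],alpha=1.8));s=bot.read_state();print(s["eef_pos"],s["grip_width"])
E
```

```text
[ 0.48794113 -0.17646651  0.08795864] 0.051405869987925006
```

View pics/w2.png

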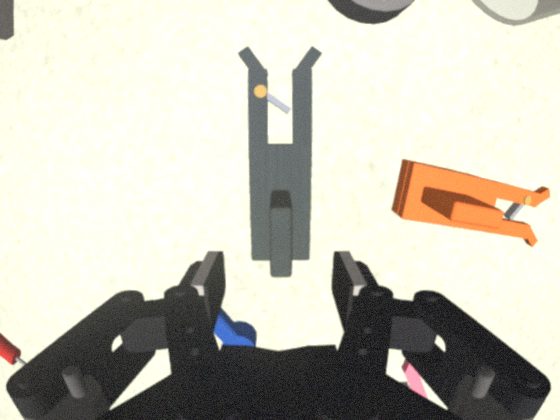

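Wrist view: the tab at (281,235) is centred between the pads and the hook lines up with the gripper. I go down and pinch.

Call:
carry_out --rows '[[[0, 0, -0.5, 0, 0, 0, -0.2], [0, 0, -1, 0, 0, 0, -0.2], [0, 0, -1.3, 0, 0, 0, -0.2], [0, 0, -1.3, 0, 0, 0, 0], [0, 0, -1.3, 0, 0, 0, 0.3]]]' --grip_force 70

```text
time_s: 3.12
eef_pos: [0.4883, -0.1765, 0.0363]
orientation: [[0.972, -0.235, 0.001], [-0.235, -0.972, -0.0], [0.001, 0.0, -1.0]]
force: [-0.4, 0.8, 0.6]
grip_width: 0.0315
finger_force: 0.0
```

Call:
carry_out --rows '[[[0, 0, 0, 0, 0, 0, 0.7], [0, 0, 0, 0, 0, 0, 1], [0, 0, 0, 0, 0, 0, 1], [0, 0, 0, 0, 0, 0, 1], [0, 0, 0, 0, 0, 0, 1]]]'

```text
time_s: 3.53
eef_pos: [0.4889, -0.1769, 0.0368]
orientation: [[0.972, -0.235, 0.002], [-0.235, -0.972, -0.0], [0.002, -0.0, -1.0]]
force: [-1.8, -0.7, 6.3]
grip_width: 0.0111
finger_force: 69.9
```

Call:
carry_out --rows '[[[0, 0, 0.2, 0, 0, 0, 1], [0, 0, 0.5, 0, 0, 0, 1], [0, 0, 0.9, 0, 0, 0, 1], [0, 0, 1.3, 0, 0, 0, 1], [0, 0, 1.5, 0, 0, 0, 1]]]'

```text
time_s: 3.95
eef_pos: [0.4884, -0.1766, 0.0975]
orientation: [[0.972, -0.236, 0.002], [-0.236, -0.972, -0.0], [0.002, -0.0, -1.0]]
force: [0.6, -0.5, -4.4]
grip_width: 0.011
finger_force: 68.6
```

Call:
carry_out --rows '[[[0.2, 0.24, 0, 0, 0, 1.3, 1], [0.4, 0.48, 0, 0, 0, 2.6, 1], [0.6, 0.72, 0, 0, 0, 3.9, 1], [0.8, 0.96, 0, 0, 0, 5.2, 1], [1, 1.2, 0, 0, 0, 6.5, 1]]]'

```text
time_s: 4.37
eef_pos: [0.5276, -0.1277, 0.0954]
orientation: [[0.944, 0.329, -0.001], [0.329, -0.944, 0.0], [-0.001, -0.0, -1.0]]
force: [-0.1, -0.4, -4.1]
grip_width: 0.0112
finger_force: 68.5
```

Call:
carry_out --rows '[[[0.2, 0.24, 0, 0, 0, 1.3, 1], [0.4, 0.48, 0, 0, 0, 2.6, 1], [0.6, 0.72, 0, 0, 0, 3.9, 1], [0.8, 0.96, 0, 0, 0, 5.2, 1], [1, 1.2, 0, 0, 0, 6.5, 1]]]'

```text
time_s: 4.78
eef_pos: [0.5676, -0.0797, 0.0952]
orientation: [[0.62, 0.785, -0.001], [0.785, -0.62, -0.0], [-0.001, -0.001, -1.0]]
force: [0.2, -0.6, -4.7]
grip_width: 0.0111
finger_force: 68.5
```

Call:
carry_out --rows '[[[0.25, 0.2, 0, 0, 0, 1.4, 1], [0.5, 0.4, 0, 0, 0, 2.8, 1], [0.75, 0.65, 0, 0, 0, 4.2, 1], [1.0, 0.9, 0, 0, 0, 5.6, 1], [1.05, 1.2, 0, 0, 0, 6.9, 1]]]'

```text
time_s: 5.2
eef_pos: [0.6109, -0.0323, 0.0953]
orientation: [[0.066, 0.998, 0.001], [0.998, -0.066, -0.001], [-0.001, 0.001, -1.0]]
force: [0.4, 0.3, -3.6]
grip_width: 0.0108
finger_force: 68.6
```

```bash
python3 - <<'E'
from h import *
s=bot.read_state();print(s["time_s"],s["eef_pos"],s["orientation"][:,0],s["force"])
for n in("top","side"):
    p,d=cams.snapshot(n);np.savez(n+"1.npz",p=p,d=d)
    if n=="top": a=cv2.resize(p[110:230,210:320],None,fx=4,fy=4,interpolation=cv2.INTER_CUBIC)
    else: b=cv2.resize(p[130:250,240:330],None,fx=4,fy=4,interpolation=cv2.INTER_CUBIC)
cv2.imwrite("pics/c1.png",cv2.convertScaleAbs(np.hstack([a,b])[...,::-1],alpha=1.8))
E
```

```text
5.2 [ 0.61086729 -0.03228681  0.095304  ] [ 6.61957811e-02  9.97806209e-01 -9.42671056e-04] [ 0.43220185  0.30593981 -3.59592718]
```

View pics/c1.png

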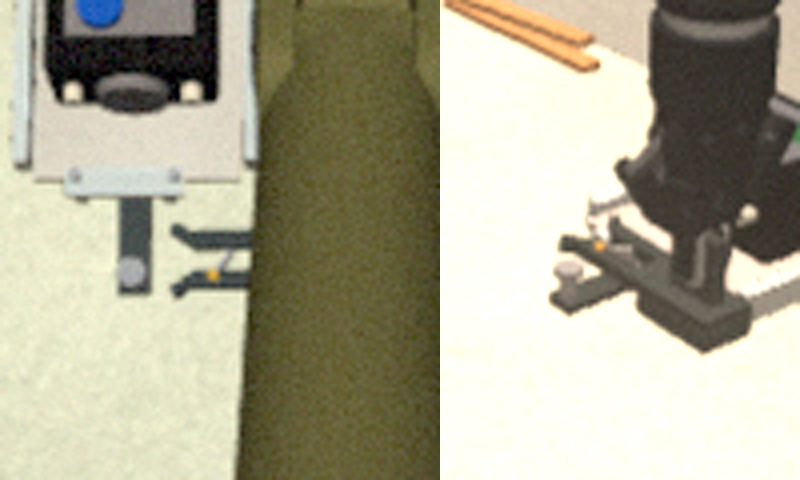

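The hook is level, with its jaw tips at crop (178,230) and (178,290) and the pin at (131,271). I lower it clear of the pin and measure the alignment again.

Call:
carry_out --rows '[[[0, 0, -0.4, 0, 0, 0, 1], [0, 0, -0.8, 0, 0, 0, 1], [0, 0, -1.1, 0, 0, 0, 1], [0, 0, -1.3, 0, 0, 0, 1], [0, 0, -1.4, 0, 0, 0, 1]]]'

```text
time_s: 5.72
eef_pos: [0.6084, -0.0329, 0.0378]
orientation: [[0.074, 0.997, -0.003], [0.997, -0.074, -0.001], [-0.001, -0.003, -1.0]]
force: [0.0, -0.5, -4.6]
grip_width: 0.0109
finger_force: 68.6
```

```bash
python3 - <<'E'
from h import *
np.set_printoptions(precision=4,suppress=True)
s=bot.read_state();print(s["time_s"],s["eef_pos"],s["orientation"][:,0],s["force"])
c=cams.calibration("top");p,d=cams.snapshot("top");np.savez("top2.npz",p=p,d=d)
cr=p[145:205,230:290];cv2.imwrite("pics/c2.png",cv2.convertScaleAbs(cv2.resize(cr,None,fx=10,fy=10,interpolation=cv2.INTER_CUBIC)[...,::-1],alpha=1.8))
E
```

```text
5.7167 [ 0.6084 -0.0329  0.0378] [ 0.0737  0.9973 -0.0008] [ 0.0125 -0.4842 -4.6365]
```

View pics/c2.png

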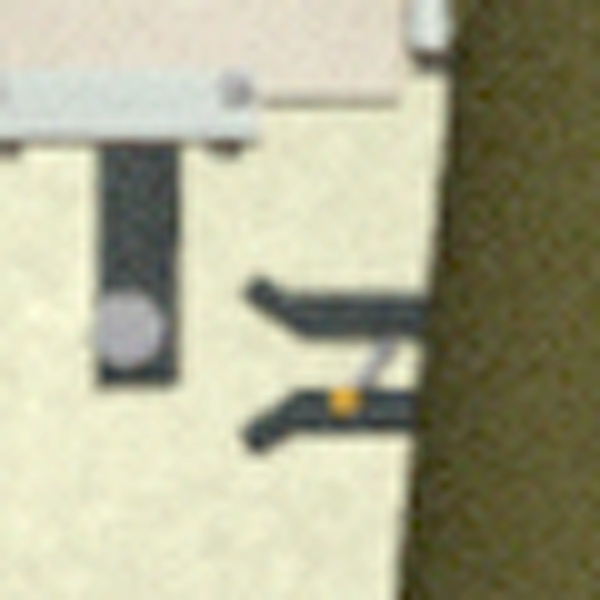

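```bash
python3 - <<'E'
from h import *
np.set_printoptions(precision=4,suppress=True)
c=cams.calibration("top")
q=lambda x,y,z:onz(c,230+(x+.5)/10-.5,145+(y+.5)/10-.5,z)[:2]
pin=q(130,327,.036)
inU,inL=q(370,336,.025),q(370,393,.025)
tU,tL=q(258,291,.025),q(258,440,.025)
m=(inU+inL)/2;t=(tU+tL)/2
eU=q(410,298,.025)-q(300,297,.025);eL=q(410,432,.025)-q(300,433,.025)
print("pin",pin,"slotmid",m,inU-inL,"tips",t,tU-tL)
print("jaw dir",[np.degrees(np.arctan2(-e[0],-e[1])) for e in(eU,eL)])
g=q(255,137,.023)-q(20,137,.023);print("guide dir",np.degrees(np.arctan2(-g[0],-g[1])))
pv=q(344,401,.026);print("pivot",pv)
h=np.array([.0737,.9973]);n=np.array([-h[1],h[0]]) # hook y-left
for a in(m,t,pv): print("pin rel: ahead %.4f left %.4f"%((pin-a)@h,(pin-a)@n))
E
```

```text
pin [0.6237 0.1113] slotmid [0.611  0.0449] [ 0.0167 -0.0011] tips [0.6131 0.0766] [ 0.0437 -0.0026]
jaw dir [np.float64(4.742124101456744), np.float64(3.6533844817609347)]
guide dir 4.211312779484366
pivot [0.6005 0.0529]
pin rel: ahead 0.0672 left -0.0078
pin rel: ahead 0.0354 left -0.0080
pin rel: ahead 0.0600 left -0.0188
```

Call:
carry_out --rows '[[[0.06, 0, 0, 0, 0, 0, 1], [0.12, 0, 0, 0, 0, 0, 1], [0.19, 0, 0, 0, 0, 0, 1], [0.2, 0.2, 0, 0, 0, 0, 1], [0.22, 0.4, 0, 0, 0, 0, 1]]]'

```text
time_s: 6.18
eef_pos: [0.6192, -0.0163, 0.04]
orientation: [[0.073, 0.997, 0.001], [0.997, -0.073, -0.0], [0.0, 0.001, -1.0]]
force: [-0.1, 0.3, -5.2]
grip_width: 0.0111
finger_force: 68.7
```

```bash
cat >> h.py <<'E'
def look():
    np.set_printoptions(precision=4,suppress=True)
    s=bot.read_state();print("t %.2f"%s["time_s"],s["eef_pos"],"F",s["force"],"T",s["torque"])
    c=cams.calibration("top");p,d=cams.snapshot("top");np.savez("topL.npz",p=p,d=d)
    hsv=cv2.cvtColor(p,cv2.COLOR_RGB2HSV)
    o=cv2.inRange(hsv,(8,120,60),(30,255,255));o[:165]=0;o[205:]=0;o[:,:215]=0;o[:,295:]=0
    h=s["orientation"][:2,0];h=h/np.linalg.norm(h);n=np.array([-h[1],h[0]]);r={}
    v,u=np.nonzero(o)
    if len(u): r["pivot"]=onz(c,u.mean(),v.mean(),.026)[:2];print("orange px",len(u),u.mean(),v.mean(),"pivot",r["pivot"])
    g=p.astype(int);gr=((g.min(-1)>70)&(g.max(-1)<125)&(g.max(-1)-g.min(-1)<25)).astype(np.uint8)
    gr[:168]=0;gr[195:]=0;gr[:,:215]=0;gr[:,275:]=0
    k,l,st,ce=cv2.connectedComponentsWithStats(gr)
    for i in range(1,k):
        if st[i,4]>20:
            P=onz(c,*ce[i],.036)[:2];print("pin px",ce[i],st[i,4],P)
            if len(u): print("  hook frame: x %.4f y %.4f"%((P-r["pivot"])@h+.0825,(P-r["pivot"])@n+.012))
E
python3 - <<'E'
from h import *
look()
E
```

```text
t 6.18 [ 0.6192 -0.0163  0.04  ] F [-0.1414  0.3499 -5.151 ] T [-0.0678 -0.0107 -0.0383]
orange px 6 258.0 181.5 pivot [0.611  0.0691]
pin px [248.3165 178.482 ] 139 [0.6189 0.0953]
  hook frame: x 0.1092 y 0.0060
```

```bash
python3 - <<'E'
from h import *
f=np.load("topL.npz");p=f["p"]
print(p[178,225:265:1].tolist())
cr=p[150:200,225:285];cv2.imwrite("pics/c3.png",cv2.convertScaleAbs(cv2.resize(cr,None,fx=10,fy=10,interpolation=cv2.INTER_CUBIC)[...,::-1],alpha=1.8))
E
```

```text
[[133, 131, 114], [128, 131, 112], [129, 129, 113], [130, 130, 112], [128, 129, 112], [129, 129, 112], [131, 132, 114], [132, 132, 116], [132, 134, 116], [130, 130, 113], [133, 134, 116], [135, 135, 116], [135, 134, 116], [119, 119, 105], [100, 98, 93], [94, 93, 94], [93, 93, 96], [95, 95, 96], [93, 93, 97], [97, 97, 98], [92, 91, 93], [64, 67, 67], [68, 67, 58], [114, 115, 98], [129, 127, 111], [127, 127, 108], [130, 131, 113], [129, 128, 112], [130, 129, 111], [125, 126, 108], [124, 125, 109], [125, 124, 108], [127, 126, 110], [127, 128, 111], [121, 120, 110], [101, 100, 97], [79, 80, 79], [104, 105, 92], [107, 106, 91], [74, 73, 58]]
```

View pics/c3.png

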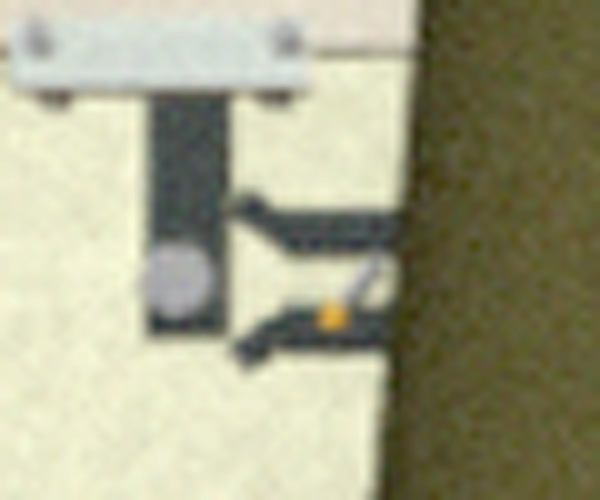

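```bash
python3 - <<'E'
from h import *
c=cams.calibration("top")
q=lambda x,y,z:onz(c,225+(x+.5)/10-.5,150+(y+.5)/10-.5,z)[:2]
h=np.array([.073,.997]);n=np.array([-h[1],h[0]])
pin=q(180,280,.036)
for m,off in(((q(340,253.5,.027)+q(340,309.5,.027))/2,0),((q(245,205,.027)+q(245,352,.027))/2,0),(q(333,317,.029),.012)): print("ahead %.4f left %.4f"%((pin-m)@h,(pin-m)@n+off))
E
```

```text
ahead 0.0445 left 0.0022
ahead 0.0175 left 0.0031
ahead 0.0427 left 0.0032
```

Call:
carry_out --rows '[[[-0.03, 0, -0.03, 0, 0, 0, 1], [-0.06, 0, -0.05, 0, 0, 0, 1], [-0.05, 0.2, -0.05, 0, 0, 0, 1], [-0.03, 0.4, -0.05, 0, 0, 0, 1], [-0.015, 0.6, -0.05, 0, 0, 0, 1]]]'

```text
time_s: 6.65
eef_pos: [0.618, 0.0087, 0.0374]
orientation: [[0.072, 0.997, 0.0], [0.997, -0.072, 0.0], [0.001, 0.0, -1.0]]
force: [-0.0, 0.4, -3.7]
grip_width: 0.0109
finger_force: 68.9
```

```bash
python3 - <<'E'
import re
t=open("h.py").read()
t=t.replace("gr=((g.min(-1)>70)&(g.max(-1)<125)&(g.max(-1)-g.min(-1)<25)).astype(np.uint8)","gr=((g.min(-1)>78)&(g.max(-1)<115)&(g[...,2]-g[...,0]>-3)).astype(np.uint8)")
open("h.py","w").write(t)
from h import *
look()
E
```

```text
t 6.65 [0.618  0.0087 0.0374] F [-0.0038  0.4382 -3.7083] T [-0.0488 -0.0052  0.0064]
orange px 8 254.5 182.625 pivot [0.6084 0.0792]
pin px [242.375  177.3438] 32 [0.6235 0.1118]
  hook frame: x 0.1161 y -0.0007
```

Call:
carry_out --rows '[[[0.006, 0.08, 0, 0, 0, 0, 1], [0.012, 0.16, 0, 0, 0, 0, 1], [0.018, 0.24, 0, 0, 0, 0, 1], [0.024, 0.32, 0, 0, 0, 0, 1], [0.03, 0.4, 0, 0, 0, 0, 1]]]'

```text
time_s: 7.12
eef_pos: [0.6192, 0.0237, 0.0373]
orientation: [[0.072, 0.997, 0.0], [0.997, -0.072, -0.0], [-0.0, 0.0, -1.0]]
force: [0.5, 0.5, -4.3]
grip_width: 0.011
finger_force: 68.9
```

Call:
carry_out --rows '[[[0.006, 0.08, 0, 0, 0, 0, 1], [0.012, 0.16, 0, 0, 0, 0, 1], [0.018, 0.24, 0, 0, 0, 0, 1], [0.024, 0.32, 0, 0, 0, 0, 1], [0.03, 0.4, 0, 0, 0, 0, 1]]]'

```text
time_s: 7.53
eef_pos: [0.6202, 0.0393, 0.0373]
orientation: [[0.072, 0.997, -0.0], [0.997, -0.072, -0.001], [-0.001, -0.0, -1.0]]
force: [-0.7, -2.8, -3.5]
grip_width: 0.0108
finger_force: 68.8
```

```bash
sed -i 's/(8,120,60),(30,255,255)/(8,150,90),(30,255,255)/' h.py; python3 - <<'E'
from h import *
look()
E
```

```text
t 7.53 [0.6202 0.0393 0.0373] F [-0.6992 -2.7831 -3.5415] T [-0.5354  0.2259  0.0685]
orange px 3 238.33333333333334 182.33333333333334 pivot [0.6126 0.1248]
pin px [236.5652 177.6087] 23 [0.6239 0.1282]
  hook frame: x 0.0867 y 0.0010
```

Call:
carry_out --rows '[[[0.004, 0.06, 0, 0, 0, 0, 1], [0.009, 0.12, 0, 0, 0, 0, 1], [0.013, 0.18, 0, 0, 0, 0, 1], [0.018, 0.24, 0, 0, 0, 0, 1], [0.022, 0.3, 0, 0, 0, 0, 1]]]'

```text
time_s: 8.0
eef_pos: [0.6209, 0.0492, 0.0373]
orientation: [[0.073, 0.997, -0.001], [0.997, -0.073, -0.003], [-0.003, -0.001, -1.0]]
force: [-2.1, -7.1, -2.1]
grip_width: 0.0114
finger_force: 68.9
```

```bash
python3 - <<'E'
from h import *
look()
E
```

```text
t 8.00 [0.6209 0.0492 0.0373] F [-2.0933 -7.1444 -2.0757] T [-1.8366  0.5312  0.1354]
```

Call:
carry_out --rows '[[[0.002, 0.03, 0, 0, 0, 0, 1], [0.004, 0.06, 0, 0, 0, 0, 1], [0.007, 0.09, 0, 0, 0, 0, 1], [0.009, 0.12, 0, 0, 0, 0, 1], [0.011, 0.15, 0, 0, 0, 0, 1]]]'

```text
time_s: 8.47
eef_pos: [0.6209, 0.0526, 0.0373]
orientation: [[0.074, 0.997, -0.002], [0.997, -0.074, -0.006], [-0.006, -0.002, -1.0]]
force: [-3.7, -10.2, -0.7]
grip_width: 0.0113
finger_force: 69.3
```

```bash
python3 - <<'E'
from h import *
look()
p,d=cams.snapshot("side");q,_=cams.snapshot("wrist")
a=cv2.resize(p[140:230,245:325],(480,540),interpolation=cv2.INTER_CUBIC)
b=cv2.resize(q[20:250,200:340],(320,540),interpolation=cv2.INTER_CUBIC)
cv2.imwrite("pics/c4.png",cv2.convertScaleAbs(np.hstack([a,b])[...,::-1],alpha=1.8))
E
```

```text
t 8.47 [0.6209 0.0526 0.0373] F [ -3.6741 -10.2457  -0.6773] T [-2.3737  0.9189  0.2528]
```

View pics/c4.png

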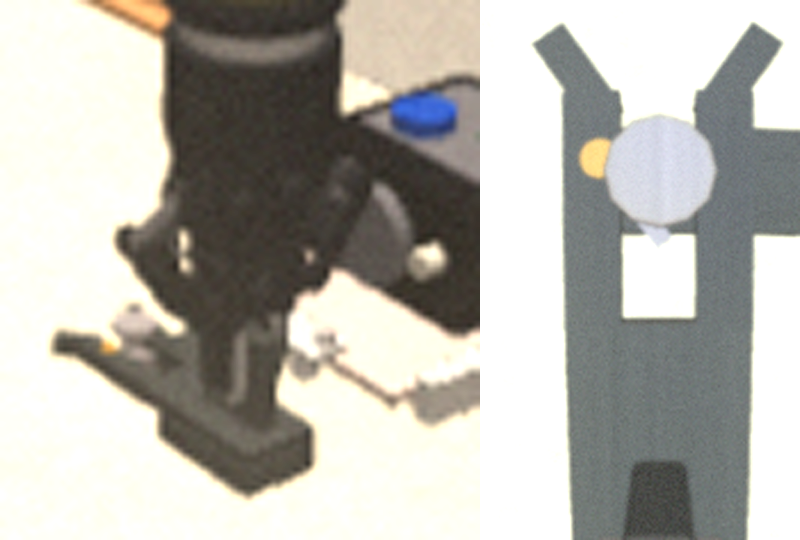

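The wrist view shows the pin head centred in the slot at (661,170). The gate tip at (655,240) has swung to about 0.4 rad, and the force is 10 N. I continue in small steps.

Call:
carry_out --rows '[[[0, 0.02, 0, 0, 0, 0, 1], [0, 0.04, 0, 0, 0, 0, 1], [0, 0.06, 0, 0, 0, 0, 1], [0, 0.08, 0, 0, 0, 0, 1], [0, 0.08, 0, 0, 0, 0, 1]]]'

```text
time_s: 9.03
eef_pos: [0.6207, 0.0573, 0.0373]
orientation: [[0.073, 0.997, -0.002], [0.997, -0.073, -0.004], [-0.004, -0.002, -1.0]]
force: [-3.7, -7.6, -0.5]
grip_width: 0.0114
finger_force: 69.2
```

Call:
carry_out --rows '[[[0.002, 0.03, 0, 0, 0, 0, 1], [0.004, 0.06, 0, 0, 0, 0, 1], [0.006, 0.09, 0, 0, 0, 0, 1], [0.008, 0.12, 0, 0, 0, 0, 1], [0.01, 0.15, 0, 0, 0, 0, 1]]]'

```text
time_s: 9.45
eef_pos: [0.6212, 0.0639, 0.0372]
orientation: [[0.073, 0.997, -0.002], [0.997, -0.073, -0.004], [-0.004, -0.002, -1.0]]
force: [-3.1, -7.0, -1.0]
grip_width: 0.0112
finger_force: 69.2
```

Call:
carry_out --rows '[[[0.002, 0.02, 0, 0, 0, 0, 1], [0.003, 0.04, 0, 0, 0, 0, 1], [0.004, 0.06, 0, 0, 0, 0, 1], [0.006, 0.08, 0, 0, 0, 0, 1], [0.007, 0.1, 0, 0, 0, 0, 1]]]'

```text
time_s: 9.87
eef_pos: [0.6215, 0.069, 0.0372]
orientation: [[0.073, 0.997, -0.002], [0.997, -0.073, -0.002], [-0.002, -0.002, -1.0]]
force: [-3.2, -5.1, -2.9]
grip_width: 0.0107
finger_force: 69.0
```

```bash
cat >> h.py <<'E'
def pinwrist():
    # pin head and slot bottom in the wrist picture: rows of slot bottom / head, converted with 16 mm slot width
    s=bot.read_state();q,_=cams.snapshot("wrist");np.savez("wL.npz",q=q)
    c=cams.calibration("wrist");V=np.array(c["view"]);R=V[:3,:3];o=-R.T@V[:3,3]
    def onw(u,v,z):
        x,y=(u-c["cx"])/c["fx"],(v-c["cy"])/c["fy"];r=np.hypot(x,y);d=R.T@np.array([x/r*np.sin(r),y/r*np.sin(r),np.cos(r)])
        return (o+d*(z-o[2])/d[2])[:2]
    g=q.astype(int);col=g[:,279:281].mean((1,2))
    b=(g[...,2]-g[...,0]>-6)&(g.min(-1)>90);b[250:]=0;b[:,:215]=0;b[:,325:]=0
    k,l,st,ce=cv2.connectedComponentsWithStats(b.astype(np.uint8))
    h=s["orientation"][:2,0];n=np.array([-h[1],h[0]])
    for i in range(1,k):
        if st[i,4]>300:
            P=onw(*ce[i],.036)-s["eef_pos"][:2];print("head",ce[i],st[i],"tcp frame x %.4f y %.4f"%(P@h,P@n))
    print("col",[int(x) for x in col[60:250:3]])
E
python3 - <<'E'
from h import *
pinwrist()
E
```

```text
head [281.86881601 127.27682046] [ 259  100   48   52 1799] tcp frame x 0.0657 y -0.0013
col [160, 163, 161, 161, 161, 160, 158, 156, 157, 160, 164, 162, 156, 154, 155, 115, 121, 119, 120, 121, 121, 119, 122, 122, 122, 120, 120, 122, 119, 121, 116, 155, 55, 65, 67, 67, 67, 65, 67, 66, 64, 65, 64, 64, 66, 64, 64, 63, 66, 67, 66, 66, 48, 40, 41, 40, 40, 39, 40, 41, 39, 41, 40, 54]
```

Call:
carry_out --rows '[[[0.002, 0.03, 0, 0, 0, 0, 1], [0.004, 0.06, 0, 0, 0, 0, 1], [0.006, 0.09, 0, 0, 0, 0, 1], [0.008, 0.12, 0, 0, 0, 0, 1], [0.01, 0.15, 0, 0, 0, 0, 1]]]'

```text
time_s: 10.33
eef_pos: [0.6232, 0.0767, 0.0375]
orientation: [[0.071, 0.997, 0.001], [0.997, -0.071, -0.001], [-0.001, 0.001, -1.0]]
force: [-1.7, -4.2, -2.9]
grip_width: 0.0111
finger_force: 68.8
```

```bash
python3 - <<'E'
from h import *
pinwrist()
E
```

```text
head [276.2278481  102.71202532] [262  89  32  28 316] tcp frame x 0.0759 y 0.0012
head [279.90138408 145.32871972] [ 256  122   48   48 1734] tcp frame x 0.0570 y -0.0004
col [163, 161, 161, 163, 161, 163, 161, 160, 160, 160, 161, 159, 157, 153, 124, 124, 121, 127, 154, 157, 98, 115, 121, 120, 121, 120, 120, 120, 121, 119, 121, 120, 118, 117, 118, 117, 108, 66, 63, 65, 66, 63, 66, 67, 64, 66, 63, 65, 65, 65, 64, 64, 46, 40, 39, 39, 39, 39, 39, 41, 40, 36, 43, 55]
```

```bash
python3 - <<'E'
from h import *
q=np.load("wL.npz")["q"]
cv2.imwrite("pics/c5.png",cv2.convertScaleAbs(cv2.resize(q[30:250,200:340],(382,600),interpolation=cv2.INTER_CUBIC)[...,::-1],alpha=1.6))
s=bot.read_state();print(s["force"],s["time_s"],s["eef_pos"])
E
```

```text
[-0.73712528 -2.78464697 -2.5076575 ] 10.3833 [0.62316531 0.07666337 0.03755456]
```

View pics/c5.png

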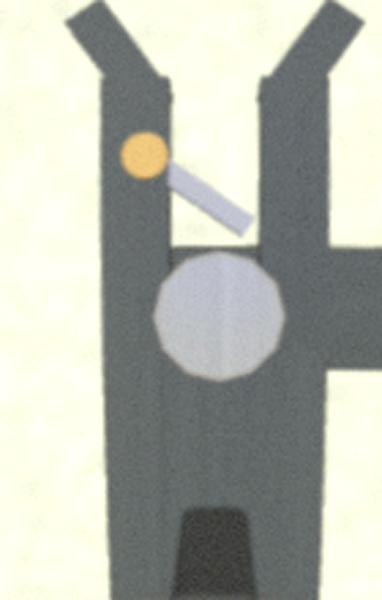

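The latch gate, from (170,172) to (250,222), lies shut behind the pin head at (220,315), so the pin is home. Now I draw the tray out gently.

Call:
carry_out --rows '[[[0, -0.01, 0, 0, 0, 0, 1], [0, -0.02, 0, 0, 0, 0, 1], [0, -0.02, 0, 0, 0, 0, 1], [-0.04, -0.02, 0, 0, 0, 0, 1], [-0.1, -0.014, 0, 0, 0, 0, 1]]]'

```text
time_s: 10.8
eef_pos: [0.62, 0.0768, 0.0377]
orientation: [[0.072, 0.997, 0.003], [0.997, -0.072, 0.001], [0.001, 0.003, -1.0]]
force: [3.7, -0.2, -7.3]
grip_width: 0.0111
finger_force: 68.4
```

Call:
carry_out --rows '[[[-0.07, 0.004, 0, 0, 0, 0, 1], [-0.14, 0.009, 0, 0, 0, 0, 1], [-0.21, 0.013, 0, 0, 0, 0, 1], [-0.28, 0.018, 0, 0, 0, 0, 1], [-0.35, 0.022, 0, 0, 0, 0, 1]]]'

```text
time_s: 11.22
eef_pos: [0.6047, 0.0777, 0.0376]
orientation: [[0.072, 0.997, 0.001], [0.997, -0.072, 0.001], [0.001, 0.001, -1.0]]
force: [3.7, 0.7, -4.4]
grip_width: 0.0111
finger_force: 68.6
```

Call:
carry_out --rows '[[[-0.08, 0.005, 0, 0, 0, 0, 1], [-0.16, 0.01, 0, 0, 0, 0, 1], [-0.24, 0.015, 0, 0, 0, 0, 1], [-0.32, 0.02, 0, 0, 0, 0, 1], [-0.4, 0.025, 0, 0, 0, 0, 1]]]'

```text
time_s: 11.63
eef_pos: [0.5886, 0.0785, 0.0376]
orientation: [[0.072, 0.997, 0.001], [0.997, -0.072, 0.0], [0.0, 0.0, -1.0]]
force: [3.2, 0.8, -4.0]
grip_width: 0.0111
finger_force: 68.7
```

```bash
python3 - <<'E'
from h import *
pinwrist()
E
```

```text
head [276.69905956 102.29780564] [262  88  32  28 319] tcp frame x 0.0760 y 0.0019
head [283.76108233 144.02763385] [ 260  121   48   47 1737] tcp frame x 0.0574 y -0.0012
col [157, 157, 158, 157, 157, 157, 157, 159, 157, 156, 158, 158, 159, 145, 126, 126, 122, 149, 162, 153, 69, 119, 121, 122, 121, 122, 123, 123, 120, 120, 121, 119, 120, 120, 118, 117, 71, 68, 66, 66, 65, 67, 63, 67, 65, 65, 66, 66, 65, 65, 65, 65, 49, 40, 41, 43, 42, 41, 40, 41, 39, 38, 37, 56]
```

Call:
carry_out --rows '[[[-0.09, 0.006, 0, 0, 0, 0, 1], [-0.18, 0.012, 0, 0, 0, 0, 1], [-0.27, 0.018, 0, 0, 0, 0, 1], [-0.36, 0.024, 0, 0, 0, 0, 1], [-0.45, 0.03, 0, 0, 0, 0, 1]]]'

```text
time_s: 12.1
eef_pos: [0.5704, 0.0793, 0.0374]
orientation: [[0.072, 0.997, 0.0], [0.997, -0.072, -0.0], [-0.0, 0.0, -1.0]]
force: [3.5, 0.7, -3.8]
grip_width: 0.0108
finger_force: 68.6
```

Call:
carry_out --rows '[[[-0.09, 0.006, 0, 0, 0, 0, 1], [-0.18, 0.012, 0, 0, 0, 0, 1], [-0.26, 0.018, 0, 0, 0, 0, 1], [-0.33, 0.024, 0, 0, 0, 0, 1], [-0.38, 0.028, 0, 0, 0, 0, 1]]]'

```text
time_s: 12.52
eef_pos: [0.5551, 0.0803, 0.0374]
orientation: [[0.072, 0.997, -0.0], [0.997, -0.072, -0.0], [-0.0, -0.0, -1.0]]
force: [3.4, 0.4, -2.9]
grip_width: 0.011
finger_force: 68.8
```

Call:
carry_out --rows '[[[-0.04, 0.003, 0, 0, 0, 0, 1], [-0.08, 0.005, 0, 0, 0, 0, 1], [-0.12, 0.008, 0, 0, 0, 0, 1], [-0.16, 0.01, 0, 0, 0, 0, 1], [-0.2, 0.013, 0, 0, 0, 0, 1]]]'

```text
time_s: 12.93
eef_pos: [0.5475, 0.0809, 0.0374]
orientation: [[0.072, 0.997, 0.0], [0.997, -0.072, -0.0], [-0.0, 0.0, -1.0]]
force: [2.8, 1.0, -3.1]
grip_width: 0.011
finger_force: 68.8
```

Call:
carry_out --rows '[[[-0.04, 0.003, 0, 0, 0, 0, 1], [-0.08, 0.005, 0, 0, 0, 0, 1], [-0.12, 0.008, 0, 0, 0, 0, 1], [-0.16, 0.01, 0, 0, 0, 0, 1], [-0.2, 0.013, 0, 0, 0, 0, 1]]]'

```text
time_s: 13.35
eef_pos: [0.5394, 0.0814, 0.0374]
orientation: [[0.072, 0.997, 0.0], [0.997, -0.072, -0.0], [-0.0, 0.0, -1.0]]
force: [3.3, -0.6, -3.2]
grip_width: 0.0106
finger_force: 68.8
```

Call:
carry_out --rows '[[[-0.03, 0.002, 0, 0, 0, 0, 1], [-0.06, 0.004, 0, 0, 0, 0, 1], [-0.09, 0.006, 0, 0, 0, 0, 1], [-0.12, 0.008, 0, 0, 0, 0, 1], [-0.15, 0.01, 0, 0, 0, 0, 1]]]'

```text
time_s: 13.77
eef_pos: [0.5335, 0.0818, 0.0374]
orientation: [[0.072, 0.997, 0.0], [0.997, -0.072, -0.0], [-0.0, 0.0, -1.0]]
force: [2.9, 0.5, -3.4]
grip_width: 0.0107
finger_force: 68.8
```

Call:
carry_out --rows '[[[-0.03, 0.002, 0, 0, 0, 0, 1], [-0.06, 0.004, 0, 0, 0, 0, 1], [-0.09, 0.006, 0, 0, 0, 0, 1], [-0.12, 0.008, 0, 0, 0, 0, 1], [-0.15, 0.01, 0, 0, 0, 0, 1]]]'

```text
time_s: 14.18
eef_pos: [0.5274, 0.0823, 0.0374]
orientation: [[0.072, 0.997, 0.0], [0.997, -0.072, -0.0], [-0.0, 0.0, -1.0]]
force: [3.3, 0.3, -3.4]
grip_width: 0.0109
finger_force: 68.8
```

Call:
carry_out --rows '[[[-0.02, 0.001, 0, 0, 0, 0, 1], [-0.04, 0.003, 0, 0, 0, 0, 1], [-0.06, 0.004, 0, 0, 0, 0, 1], [-0.08, 0.005, 0, 0, 0, 0, 1], [-0.1, 0.006, 0, 0, 0, 0, 1]]]'

```text
time_s: 14.6
eef_pos: [0.5235, 0.0825, 0.0374]
orientation: [[0.072, 0.997, 0.0], [0.997, -0.072, -0.0], [-0.0, 0.0, -1.0]]
force: [3.4, -1.6, -2.8]
grip_width: 0.0109
finger_force: 68.8
```

Call:
carry_out --rows '[[[-0.02, 0.001, 0, 0, 0, 0, 1], [-0.04, 0.003, 0, 0, 0, 0, 1], [-0.06, 0.004, 0, 0, 0, 0, 1], [-0.08, 0.005, 0, 0, 0, 0, 1], [-0.1, 0.006, 0, 0, 0, 0, 1]]]'

```text
time_s: 15.02
eef_pos: [0.5211, 0.0828, 0.0376]
orientation: [[0.072, 0.997, 0.004], [0.997, -0.072, 0.0], [0.0, 0.004, -1.0]]
force: [7.7, -0.8, -7.4]
grip_width: 0.011
finger_force: 68.3
```

```bash
python3 - <<'E'
from h import *
s=bot.read_state();print(s["force"])
pinwrist()
E
```

```text
[ 7.74774252 -0.78077137 -7.38928348]
head [277.69753086 102.60802469] [263  88  32  28 324] tcp frame x 0.0760 y 0.0005
head [285.01793981 143.75405093] [ 262  121   47   47 1728] tcp frame x 0.0577 y -0.0027
col [154, 154, 156, 155, 155, 153, 155, 154, 155, 156, 157, 157, 156, 137, 127, 125, 117, 140, 154, 144, 68, 120, 122, 124, 121, 122, 121, 122, 120, 122, 123, 118, 122, 120, 121, 114, 68, 65, 67, 65, 67, 63, 64, 68, 65, 65, 63, 67, 64, 63, 63, 65, 48, 40, 39, 39, 40, 42, 38, 38, 40, 41, 41, 55]
```

The stop is reached (7.7 N), with the latch still shut. I relax, set the hook down and release.

Call:
carry_out --rows '[[[0.02, 0, -0.01, 0, 0, 0, 1], [0.04, 0, -0.02, 0, 0, 0, 1], [0.05, 0, -0.03, 0, 0, 0, 1], [0.05, 0, -0.03, 0, 0, 0, 1], [0.05, 0, -0.03, 0, 0, 0, 1]]]' --grip_force 20

```text
time_s: 15.48
eef_pos: [0.5219, 0.0827, 0.0369]
orientation: [[0.072, 0.997, 0.001], [0.997, -0.072, 0.0], [0.0, 0.001, -1.0]]
force: [1.2, -2.2, 4.7]
grip_width: 0.0112
finger_force: 70.1
```

Call:
carry_out --rows '[[[0, 0, 0, 0, 0, 0, 0.8], [0, 0, 0, 0, 0, 0, 0.6], [0, 0, 0, 0, 0, 0, 0.4], [0, 0, 0, 0, 0, 0, 0.3], [0, 0, 0, 0, 0, 0, 0.3]]]'

```text
time_s: 15.9
eef_pos: [0.5206, 0.0832, 0.0355]
orientation: [[0.071, 0.997, -0.002], [0.997, -0.071, -0.0], [-0.0, -0.002, -1.0]]
force: [0.6, -0.4, 0.5]
grip_width: 0.0302
finger_force: 0.0
```

Call:
carry_out --rows '[[[0, 0, 0.1, 0, 0, 0, 0.3], [0, 0, 0.4, 0, 0, 0, 0.3], [0, 0, 0.9, 0, 0, 0, 0.3], [0, 0, 1.5, 0, 0, 0, 0.3], [0, 0, 2.1, 0, 0, 0, 0.3]]]'

```text
time_s: 16.32
eef_pos: [0.5213, 0.0827, 0.1218]
orientation: [[0.072, 0.997, -0.0], [0.997, -0.072, -0.0], [-0.0, -0.0, -1.0]]
force: [-0.2, 0.5, 0.3]
grip_width: 0.0297
finger_force: 0.0
```

Call:
carry_out --rows '[[[0, -0.1, 0.5, 0, 0, 0, 0.3], [0, -0.6, 1, 0, 0, 0, 0.3], [0, -1.2, 1.2, 0, 0, 0, 0.3], [0, -1.8, 1.2, 0, 0, 0, 0.3], [0, -2, 1.2, 0, 0, 0, 0.3]]]'

```text
time_s: 16.73
eef_pos: [0.5221, -0.0014, 0.1703]
orientation: [[0.076, 0.997, 0.003], [0.997, -0.076, -0.001], [-0.001, 0.003, -1.0]]
force: [0.9, -1.0, -0.3]
grip_width: 0.0298
finger_force: 0.0
```

```bash
python3 - <<'E'
from h import *
np.set_printoptions(precision=4,suppress=True)
q,_=cams.snapshot("wrist");s=bot.read_state();print(s["eef_pos"],s["force"])
c=cams.calibration("top")
cv2.imwrite("pics/c6.png",cv2.convertScaleAbs(q[...,::-1],alpha=1.6))
E
```

```text
[ 0.5217 -0.0014  0.1696] [-0.9038 -1.8034  0.5964]
```

View pics/c6.png

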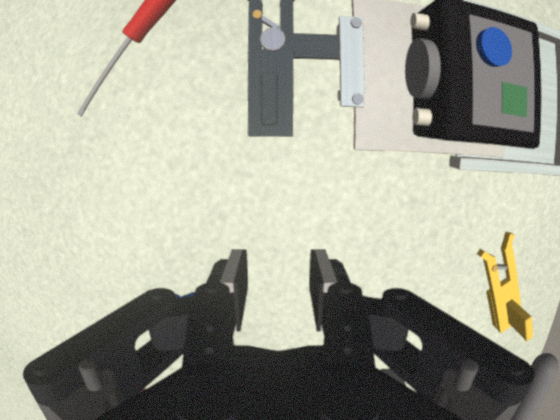

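The hook lies level at (270,90) with the pin head at (272,38) behind the gate, and the tray is out. I've used all ten pictures, so I hand in now.

```bash
python3 -c "
from workcell import bot
print(bot.job_done())"
```

```text
the job is handed in; nothing more can be done
None
```

I handed the job in at about 17 s of the 72 s allowed; no verdict came back. The hook is latched on the hitch pin, the tray is drawn out to its stop, and the hook lies level on the bench with the gripper clear. The highest wrist force I read while pushing and drawing was about 11 N, against the 22 N limit.

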